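# Load the sample block and start the block heater

### The job

Slide the wide aluminium sample block along the deck of the block heater into its pocket so that it lies flat, square and fully home on the pocket floor. Then press the round start button (not the square stop button) fully down, hold it down for about a second and let it come up again. Use gentle force on everything, do not start the heater before the block is home, and leave the other things on the bench where they are.

Things in the scene. Friction and masses are not known exactly. Their poses are not given: they have to be found in the camera images.
- nest: White heater nest, fixed to the bench, 270 mm along its x, 200 along y. Origin: centre of its underside. An aluminium deck at height 45 mm covers x -135 to +25 mm; beyond it lies the pocket. Two guide rails on the deck (up to height 65 mm) stand 85 mm either side of the centre line at x -135 mm and narrow to 65 mm at the pocket's mouth. The block is pushed along the nest's +x, away from the robot.
- pocket (a point): Centre of the pocket's floor (x +70, z 35 mm in the nest's frame; axes as the nest's); the seated block's origin lies here. The pocket is 90 mm along x, 132 along y, 10 deep below the deck, open towards the deck (the block slides in over its edge and drops) and walled to height 65 mm on the other three sides.
- block: Loose, smooth aluminium sample block (friction about 0.35) with 15 dark round wells on its top (only drawn), 86 mm along its x, 127 along y, 25 high, 0.4 to 0.85 kg. Origin: centre of its underside. It starts on the deck, turned up to 0.13 rad against the nest; the pocket leaves it about 2 mm on every side. It is too wide to be gripped.
- start_foot: Foot of the pod with the round START button, fixed left or right of the nest: grey plate 110 x 110 x 18 mm, sleeve 44 mm wide up to 61 mm. Origin: centre of its underside, z up, front to -x. On its column a white head is rigidly clamped H above its lowest setting. H is 0 to 30 mm, differs between pods and is NOT reported: see or feel it. Only the head's height varies.
- start_ledge (a point): Where the centre of the flat level ledge at the back of the start pod's head would be if H were 0 (x +52.5, z 140 mm in the foot's frame). The true ledge lies H straight above this point. It is 45 mm along x, 100 mm along y and the highest part of the head.
- start_cap (a point): Where the centre of the round black cap's top (button up) would be if H were 0 (x -17.5, z 120.6 mm in the foot's frame; axes as the foot's). The true one lies H straight above. The head's face slopes 0.6 rad from level, outward normal (-0.565, 0, 0.825). Cap radius 25 mm, 10 mm proud of a round grey collar of inner radius 30, outer 35 mm.
- stop_foot: Foot of the pod that carries the square STOP button, on the other side of the nest. Same make as the start pod, but with a black square cap 48 mm wide in a square collar. Leave it alone.
- start (a joint): Travel of the round start button in m: 0 up, 0.010 fully down. It goes in against the face's outward normal; its spring takes 2 N at first and 7 N fully down, then a hard stop. It comes up by itself.
- stop (a joint): Travel of the square stop button in m: 0 up, 0.010 fully down.
- beaker: Bystander: clear glass beaker, radius 35, height 90 mm. Origin: centre of its underside. Leave it where it is.
- amber_jar: Bystander: amber glass jar, radius 30, height 110 mm. Origin: centre of its underside. Leave it where it is.
- tube_rack: Bystander: white tube rack 60 x 130 x 50, tubes standing to 73 mm. Origin: centre of its underside. Leave it where it is.
- spare_block: Bystander: smaller plain aluminium block 70 x 60 x 35 mm. Origin: centre of its underside. Leave it where it is.
- soap: Bystander: orange plastic bottle, radius 30, height 160 mm. Origin: centre of its underside. Leave it where it is.
- tip_box: Bystander: blue box 120 x 85 x 60 mm. Origin: centre of its underside. Leave it where it is.
There are look-alikes about, which are no part of the job. What is shaped like the block but pink or red is not meant.

How it is judged (in metres and radians):
On the way, in this order (a step that is already met when the one before it is completed fails the run):
1. the block lies flat and square on the pocket floor (x of block in the frame of pocket between -0.004 and 0.004 m and y of block in the frame of pocket between -0.004 and 0.004 m and z of block in the frame of pocket below 0.0025 m and angle between block's own z axis and vertical below 0.03 rad and angle between the x axis of block and the x axis of nest, either way round below 0.05 rad), for 0.2 s.
2. the round start button is held fully down (0.6 s, within 1.5 mm of its stop) with the block home (all of step 1 and value of joint start above 0.0085 m), for 0.6 s.
3. the start button has come up again (value of joint start below 0.0015 m), for 0.2 s.
At the end, for the whole second after the job is handed in: The block rests in the pocket, its origin within 4 mm of the pocket's centre along x and y and less than 2.5 mm above the floor, tilted under 0.03 rad and square within 0.05 rad; both buttons are up (under 1.5 mm) (all of step 1 and value of joint each of start, stop below 0.0015 m and linear speed of block below 0.01 m/s); the robot touches nothing.
It fails at once if the start button is pressed (over 4 mm) before the block is home (value of joint start above 0.004 m and not (x of block in the frame of pocket between -0.004 and 0.004 m and y of block in the frame of pocket between -0.004 and 0.004 m and z of block in the frame of pocket below 0.0025 m and angle between block's own z axis and vertical below 0.03 rad and angle between the x axis of block and the x axis of nest, either way round below 0.05 rad)).
It fails at once if the square stop button is pressed over 4 mm (value of joint stop above 0.004 m).
It fails at once if the gripper pushes on something with more than 90 N (contact force between the fingers and anything else above 90 N).
It fails at once if a bystander is moved more than 20 mm (distance of any of beaker, amber_jar, tube_rack, spare_block, soap, tip_box from where it was at the start of the episode above 0.02 m).
It also fails if it takes over 67 s, if anything falls off the work surface, if the arm or the gripper's body presses on something with over 40 N, if the wrist force passes 120 N, or if a joint passes its speed limit or range.

### The arm

A 6-joint arm with a two-finger parallel gripper is mounted at the origin on the work surface. World frame = base frame: x ahead of the robot, y to its left, z up, the work surface at z = 0. Lengths are in m, angles in degrees, forces in N, time in s.
With the tool pointing down it reaches from about 0.3 to 0.75 m from the base axis. Payload 8.5 kg.
Tool frame: the origin (TCP) lies midway between the tips of the shut fingers; the grasp point (between the pads) lies 19 mm behind it; z points along the fingers, y is the line along which they close (so a half turn about z gives the same grasp; the last joint's range is limited). The gripper opens to 85 mm and grips with 20 to 120 N. Pads are 22 mm wide; open, the fingers measure 114 mm over their backs; the gripper's body (76 mm by 85 mm) begins 54 mm behind the grasp point. The pads swing forward as they close: fully open they stand 13 mm farther back than shut.
Start: joints at [64.383, 21.807, 74.336, -0, 83.858, -12.336], TCP at [0.126, 0.535, 0.195] pointing down, gripper open.
Joint ranges: [-178.18, 178.18], [-50.72, 133.34], [12.68, 142.11], [-81.47, 261.47], [9.98, 163.14], [-165.26, 165.26]. Speed limits (degrees/s): [136.94, 136.94, 180, 180, 180, 180].

### API

Orientations are given as a 3x3 rotation matrix whose columns are the frame's x, y, z axes.
In Python, from rig import observe, optics, order, spotter gives the robot as it stands.
- The arm moves only by the tool move_arm, never from a script. Its argument "series" is text: rows parted by semicolons, each of 5 numbers parted by spaces: the shift along the tool's x, y, z in cm, then the turn about the tool's z in degrees, then the opening, from -1 (shut) to 1 (fully open). A call has 1 to 8 rows; each row is the pose to reach, as a shift and turn from the pose commanded when the call began, along the tool's axes at that moment; what a row does not reach only later rows make up. A row lasts 1/8 s, in which the tool goes at most 62.5 mm and 10.7 degrees, less where a joint would pass 70% of its speed; a pose out of reach is approached as far as the arm can. A call with a gripper value outside its range is refused whole. The fingers move at their own pace and stop on an object; "force" is the grip in N (left out, the last holds). Time passes only in rows, so rows that repeat a pose let the fingers close. It gives the time, the measured TCP pose, the force, the opening and the grip force at its end, in the units of the state.
- observe(): the state, without advancing time (a new reading comes with each control period).
- optics.get_image(name): name is "side" or "top" or "wrist"; returns a dict with "pixels" (400x640x3 uint8, blue, green, red), "camera_matrix" (3x3 intrinsics, pixels), "rvec" (rotation vector, rad) and "tvec" (3), from world to camera coordinates, as OpenCV has them. Camera axes: x right, y down, z forward; pixel columns grow to the right and rows downward; lengths in m; the calibration is good to about 2 mm. The wrist camera is an equidistant fisheye: a pixel r from the principal point sees the ray r / f radians off the axis. A picture is of the moment at which its call begins. There is no depth.
- order.close_job(): hands the job in; it is judged then, once.
Trained networks look in the newest picture that a camera, given by its name, has taken for a name from the list of things; names that differ only in an ending like _2 or _b are one class to them, and where a whole thing is asked for, a point or a joint stands for the part that bears it (a point fixed in the world has none). Each returns a list of dicts, best first, with "score" (0 to 1); they miss things now and then, are a little off and sometimes report something else, mostly with a low value. They report only what shows in the picture. A call takes as long as a camera call. They do not tell look-alikes from the thing itself.
- spotter.find_in(thing, camera): "point" ([x, y, z] in m, in world coordinates, good to about 4 mm: the middle of the surface that is visible of it).
- spotter.cut_out(thing, camera): "pixels" (400x640 bool, what is visible of it).
- spotter.mark_of(thing, camera): "point" ([x, y, z] in m, in world coordinates, good to about 4 mm: a listed point, or the origin of a listed thing).
The state is a dict: "time_s": time; "q": joint angles; "qvel": joint speeds; "joint_efforts": joint torques, N m; "position": TCP position; "tool_rot": TCP orientation; "ft_force": force on the tool from outside, world axes, zero at the start; "wrist_torque": the same for the moment, N m; "grip_width": finger opening in m; "gripper_force": force on a finger pad.
Only numpy, scipy, OpenCV 4.12 (cv2) and the standard library are available. Lean on these libraries where they do the work, as an engineer would, in place of code of your own. Each camera call takes 0.05 s, during which the arm holds its last target. There are 200 camera calls.

## Working session

There is one attempt and no reset: what is moved stays moved. The work goes in short steps, Python scripts to look and compute and a tool call to move; the robot and the scene stay as the last step left them, time stands still between calls to the robot, and variables do not carry over. Pictures are saved under pics/ and viewed, at most 10 in all, crops included, and the job is handed in when it is done.

Besides the shell and the picture viewer there is one more tool, called after ">>>" by a JSON object that holds its "name" and its "arguments". move_arm: Moves the arm, as the interface text tells. Its arguments: {"type":"object","properties":{"series":{"type":"string"},"force":{"type":"number"}},"required":["series"]}

```bash
mkdir -p pics; cat > h.py <<'E'
from rig import observe, optics, order, spotter
import numpy as np, cv2
def cam(n):
    d=optics.get_image(n); return d
def proj(d,P):
    P=np.atleast_2d(np.array(P,float)); return cv2.projectPoints(P,np.array(d['rvec'],float),np.array(d['tvec'],float),np.array(d['camera_matrix'],float),None)[0].reshape(-1,2)
def onplane(d,uv,z):
    K=np.array(d['camera_matrix']);R=cv2.Rodrigues(np.array(d['rvec'],float))[0];t=np.array(d['tvec']).reshape(3)
    uv=np.atleast_2d(uv);r=(np.linalg.inv(K)@np.c_[uv,np.ones(len(uv))].T).T@R
    c=-R.T@t; return c+r*((z-c[2])/r[:,2])[:,None]
E
python3 - <<'E'
from h import *
print(observe()['tool_rot'])
for n in('side','top'):
    d=cam(n); cv2.imwrite(f'pics/{n}1.png',d['pixels']); R=cv2.Rodrigues(np.array(d['rvec'],float))[0]; print(n,-R.T@np.array(d['tvec']).reshape(3),d['camera_matrix'][0][0])
    for t in 'nest pocket block start_foot start_ledge start_cap stop_foot'.split():
        print(n,t,[(np.round(r['point'],3).tolist(),round(r['score'],2)) for r in spotter.mark_of(t,n)[:3]])
    for t in 'start stop block start_ledge start_cap'.split(): print(n,'find',t,[(np.round(r['point'],3).tolist(),round(r['score'],2)) for r in spotter.find_in(t,n)[:3]])
E
```

```text
[[-9.73258053e-01  2.29713673e-01 -6.25039144e-04]
 [ 2.29714332e-01  9.73257148e-01 -1.35971295e-03]
 [ 2.95979159e-04 -1.46693203e-03 -9.99998880e-01]]
side [0.03969552 1.19046128 1.33389061] 511.26964021828184
side nest [([0.576, 0.036, -0.001], 0.6)]
side pocket [([0.647, 0.037, 0.03], 0.84)]
side block [([0.334, -0.439, -0.002], 0.97), ([0.176, -0.324, 0.001], 0.8), ([0.301, 0.398, -0.001], 0.76)]
side start_foot [([0.496, -0.274, 0.0], 0.97)]
side start_ledge [([0.577, 0.036, 0.0], 0.36)]
side start_cap [([0.475, -0.272, 0.122], 0.86)]
side stop_foot [([0.491, 0.313, 0.004], 0.86)]
side find start [([0.483, -0.254, 0.02], 0.35)]
side find stop [([0.475, 0.32, 0.136], 0.49)]
side find block [([0.3, 0.407, 0.027], 0.85), ([0.172, -0.31, 0.028], 0.71), ([0.476, 0.487, 0.024], 0.66)]
side find start_ledge [([0.486, -0.246, 0.02], 0.71), ([0.475, 0.32, 0.137], 0.46)]
side find start_cap [([0.335, -0.175, 0.033], 0.74), ([0.483, -0.249, 0.018], 0.69)]
top [ 0.19279728 -0.00825115  1.48994941] 387.617175944048
top nest [([0.574, 0.039, -0.003], 0.73), ([0.486, 0.314, 0.005], 0.37)]
top pocket [([0.648, 0.039, 0.036], 0.63), ([0.575, -0.498, -0.003], 0.2)]
top block [([0.34, -0.441, 0.002], 0.98), ([0.302, 0.401, -0.0], 0.97), ([0.507, 0.041, 0.047], 0.94)]
top start_foot [([0.493, -0.272, 0.003], 0.74)]
top start_ledge [([0.623, 0.453, 0.002], 0.36)]
top start_cap [([0.494, -0.273, 0.004], 0.34)]
top stop_foot [([0.487, 0.314, 0.001], 0.81)]
top find start [([0.474, -0.271, 0.152], 0.51), ([0.458, -0.238, 0.015], 0.22)]
top find stop [([0.473, 0.312, 0.138], 0.6)]
top find block [([0.338, -0.44, 0.026], 0.87), ([0.17, -0.323, 0.024], 0.83), ([0.476, 0.472, 0.024], 0.76)]
top find start_ledge [([0.454, -0.235, 0.016], 0.76)]
top find start_cap [([0.457, -0.235, 0.018], 0.76)]
```

View pics/side1.png

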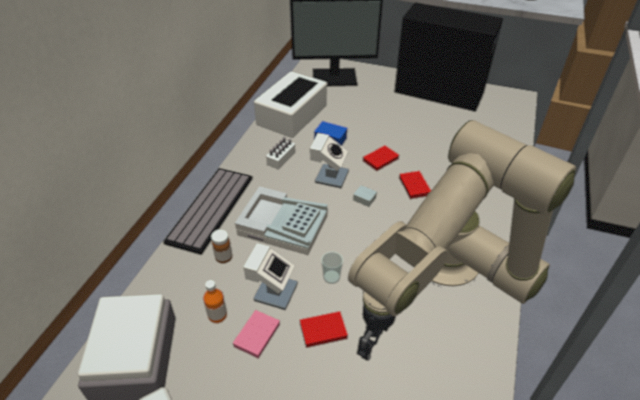

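View pics/top1.png

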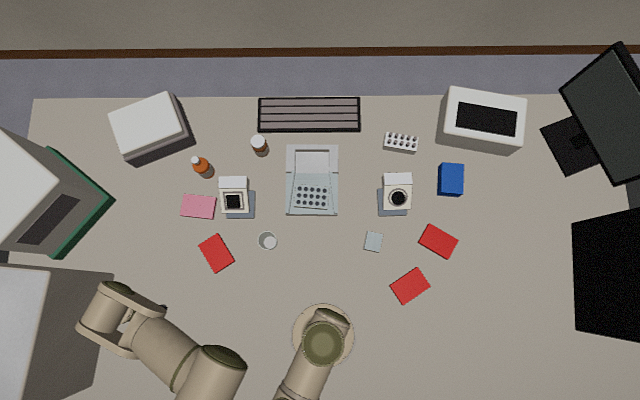

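The side view shows the nest at (285,218) with the grey 15-well block on its deck at (303,220). The round-button pod is at (335,150), or (397,195) in the top view. The square stop pod is at (275,270), or (235,197) in the top view. Block-shaped candidates in the top view are red at (216,253), (438,241) and (410,285), pink at (198,206), and the grey one with wells at (312,196). Only the grey one on the deck fits. I'll confirm that in a crop and measure the yaws.

```bash
python3 - <<'E'
from h import *
t=cam('top')
st=spotter.cut_out('nest','top'); bl=spotter.cut_out('block','top')
def rect(m): 
    c,_=cv2.findContours(m.astype(np.uint8),0,2); return cv2.boxPoints(cv2.minAreaRect(max(c,key=cv2.contourArea)))
print('nest',[ (round(s['score'],2),np.round(rect(s['pixels'])).tolist()) for s in st[:2]])
for b in bl:
    r=rect(b['pixels']); print('block',round(b['score'],2),r.mean(0).round())
    if abs(r.mean(0)-[313,196]).max()<10:
        P=onplane(t,r,.07);print(P.round(3).tolist(), P.mean(0))
def dark(d,uv,w=16):
    u,v=map(int,uv); g=d['pixels'][v-w:v+w,u-w:u+w].max(2); n,l,s,c=cv2.connectedComponentsWithStats((g<60).astype(np.uint8)); i=1+np.argmax(s[1:,4]); return c[i]+[u-w,v-w],s[i,4]
s=cam('side')
a=dark(t,(398,198)); b=dark(s,(336,151)); print(a,b)
def P(d): return np.array(d['camera_matrix'])@np.c_[cv2.Rodrigues(np.array(d['rvec'],float))[0],np.array(d['tvec']).reshape(3)]
X=cv2.triangulatePoints(P(t),P(s),a[0].reshape(2,1),b[0].reshape(2,1)).ravel();X=X[:3]/X[3];print('cap',X,proj(t,X),proj(s,X))
A=cv2.resize(t['pixels'][136:224,270:350],None,fx=5,fy=5,interpolation=2)
B=cv2.resize(t['pixels'][160:224,365:425],None,fx=5,fy=5,interpolation=2)
B=cv2.copyMakeBorder(B,0,A.shape[0]-B.shape[0],0,0,0)
cv2.imwrite('pics/crop1.png',np.hstack([A,B]))
E
```

```text
nest [(0.78, [[285.0, 215.0], [286.0, 144.0], [339.0, 145.0], [337.0, 216.0]]), (0.44, [[226.0, 195.0], [240.0, 195.0], [240.0, 207.0], [226.0, 207.0]])]
block 0.94 [217. 253.]
block 0.93 [410. 286.]
block 0.86 [311. 197.]
[[0.465, 0.106, 0.07], [0.554, 0.099, 0.07], [0.542, -0.028, 0.07], [0.453, -0.02, 0.07]] [0.50339804 0.03924252 0.07      ]
block 0.83 [438. 241.]
block 0.69 [198. 206.]
block 0.63 [234. 202.]
block 0.31 [241. 204.]
(array([397.87769784, 197.88489209]), np.int32(139)) (array([335.5890411 , 149.65753425]), np.int32(73))
cap [ 0.47990568 -0.27098868  0.14187534] [[397.87517286 197.8689704 ]] [[335.59749775 149.65976882]]
```

View pics/crop1.png

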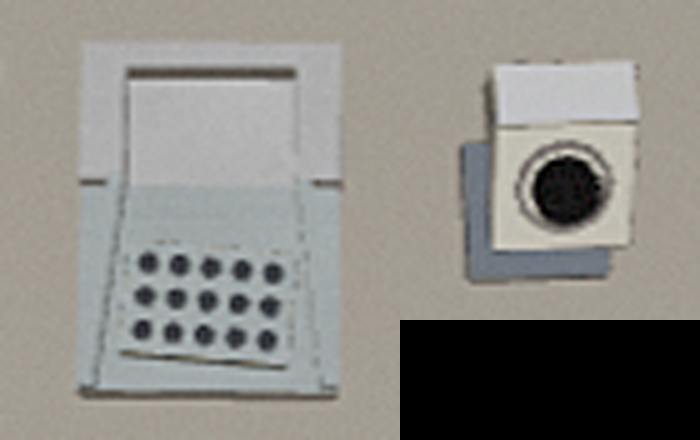

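The crop confirms the grey block with 15 wells on the deck, its well rows tilted about 5°: the lowest row runs (142,329) to (267,340). The right-hand pod has the round cap at (568,190). Next I'll compute nest and block yaw.

```bash
python3 - <<'E'
from h import *
t=cam('top')
f=lambda L:np.array(L)/5+[270-.4,136-.4]
def show(n,L,z): print(n,onplane(t,f(L),z)[:,:2].round(4).tolist())
show('deck near corners',[(79,388),(338,388)],.045)
show('mouth line ends',[(81,184),(341,184)],.065)
show('wall far corners',[(80,42),(342,42)],.065)
show('pocket floor sides+far',[(128,185),(297,185)],.035)
W=f([(142,329),(173,333),(204,335),(236,338),(267,340),(145,296),(176,299),(207,301),(239,304),(270,307),(148,262),(179,265),(210,267),(242,270),(273,273)])
w=onplane(t,W,.07); r=cv2.minAreaRect(w[:,:2].astype(np.float32)*1000); print('wells c',w.mean(0),r)
v=w[[4,9,14]]-w[[0,5,10]]; print('block yaw deg',np.degrees(np.arctan2(v[:,0],-v[:,1])))
print('block rear corners',onplane(t,f([(120,352),(286,367)]),.06)[:,:2])
# nest mark averages
for c in('top','side'):
  for th in('nest','pocket','start_foot','start_cap'): print(c,th,[np.round(x['point'],4).tolist() for x in spotter.mark_of(th,c)[:1]])
o=observe(); print(o['position'],o['ft_force'])
E
```

```text
deck near corners [[0.4453, 0.1381], [0.4434, -0.0578]]
mouth line ends [[0.5996, 0.1363], [0.5977, -0.0619]]
wall far corners [[0.7137, 0.1384], [0.7117, -0.0646]]
pocket floor sides+far [[0.607, 0.1028], [0.6057, -0.0288]]
wells c [0.50608103 0.039972   0.07      ] ((506.09674072265625, 39.99934768676758), (94.57778930664062, 52.80070495605469), 84.71892547607422)
block yaw deg [-5.66447681 -5.68682345 -5.71000802]
block rear corners [[ 0.46980157  0.10608291]
 [ 0.4571768  -0.01855087]]
top nest [[0.5784, 0.0386, -0.0008]]
top pocket [[0.6475, 0.0389, 0.0344]]
top start_foot [[0.4953, -0.2706, 0.0012]]
top start_cap [[0.474, -0.2743, 0.1234]]
side nest [[0.5773, 0.0352, 0.0022]]
side pocket [[0.6457, 0.0391, 0.035]]
side start_foot [[0.497, -0.2712, 0.0011]]
side start_cap [[0.4755, -0.2761, 0.1223]]
[0.12635419 0.53528378 0.19460795] [-0.16271188  0.27125743  0.16141787]
```

Measured: nest yaw ≈ -0.6°, pocket at (0.647, 0.038), block yaw ≈ -5.7° with its rear face at x 0.457 to 0.470. The cap is at (0.479, -0.271, 0.142), so H ≈ 21 mm. I'll approach behind the block with the fingers half open.

>>> {"name": "move_arm", "arguments": {"series": "-5 -5 0 -2 0.4;-10 -10 0 -4 0.4;-15 -15 0 -6 0.4;-19 -19 0 -8 0.4;-23 -23 0 -10 0.4;-27 -27 0 -12 0.4;-31 -31 0 -12.7 0.4;-35 -35 0 -12.7 0.4", "force": 40}}

```text
time_s: 2.95
position: [0.3875, 0.1122, 0.1949]
tool_rot: [[-1.0, 0.011, 0.001], [0.011, 1.0, 0.0], [-0.001, 0.0, -1.0]]
ft_force: [0.8, 1.3, 0.2]
grip_width: 0.0599
gripper_force: 0.0
```

>>> {"name": "move_arm", "arguments": {"series": "-1.5 -3 0 0 0.4;-3 -6 0 0 0.4;-3.7 -7.2 2 0 0.4;-3.7 -7.2 6 0 0.4;-3.7 -7.2 10 0 0.4;-3.7 -7.2 12.5 0 0.4;-3.7 -7.2 14 0 0.4;-3.7 -7.2 14 0 0.4"}}

```text
time_s: 3.95
position: [0.4224, 0.0419, 0.0541]
tool_rot: [[-1.0, 0.01, -0.002], [0.01, 1.0, 0.0], [0.002, 0.0, -1.0]]
ft_force: [-0.1, 0.7, 0.9]
grip_width: 0.0597
gripper_force: 0.0
```

```bash
python3 - <<'E'
from h import *
o=observe();print(o['position'],o['ft_force'])
d=cam('wrist');cv2.imwrite('pics/w1.png',d['pixels'])
E
```

```text
[0.42242769 0.04191842 0.05408249] [-0.07335708  0.72045873  0.88645515]
```

View pics/w1.png

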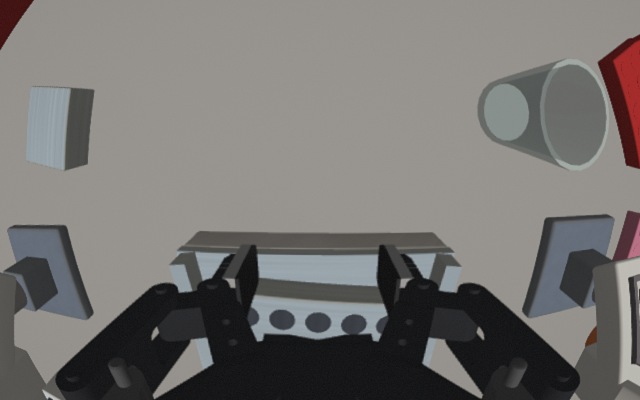

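The wrist view shows the two fingers, (245,270) and (395,270), over the near deck edge behind the block's rear face, centred between the rails. Next I lower slightly and push.

>>> {"name": "move_arm", "arguments": {"series": "0 -0.1 0.2 0 0.4;-0.6 -0.2 0.4 0 0.4;-1.4 -0.2 0.4 0 0.4;-2.2 -0.2 0.4 0 0.4;-3 -0.2 0.4 0 0.4;-3.8 -0.2 0.4 0 0.4;-4.6 -0.2 0.4 0 0.4;-5.4 -0.2 0.4 0 0.4"}}

```text
time_s: 5.0
position: [0.4774, 0.0393, 0.0506]
tool_rot: [[-1.0, 0.01, -0.0], [0.01, 1.0, 0.0], [0.0, 0.0, -1.0]]
ft_force: [-0.3, 0.6, -0.4]
grip_width: 0.0596
gripper_force: 0.0
```

>>> {"name": "move_arm", "arguments": {"series": "-0.7 0 0 0 0.4;-1.4 0 0 0 0.4;-2.1 0 0 0 0.4;-2.8 0 0 0 0.4;-3.5 0 0 0 0.4;-4.2 0 0 0 0.4;-4.9 0 0 0 0.4;-5.6 0 0 0 0.4"}}

```text
time_s: 6.0
position: [0.5333, 0.0387, 0.0506]
tool_rot: [[-1.0, 0.01, -0.0], [0.01, 1.0, -0.0], [0.0, -0.0, -1.0]]
ft_force: [0.5, 0.5, -0.3]
grip_width: 0.0599
gripper_force: 0.0
```

```bash
python3 - <<'E'
from h import *
o=observe();print(o['position'],o['ft_force'])
d=cam('side');print([np.round(x['point'],3).tolist() for x in spotter.mark_of('block','side')])
A=cv2.resize(d['pixels'][170:270,220:345],None,fx=5,fy=5,interpolation=2);cv2.imwrite('pics/s2.png',A)
E
```

```text
[0.53327684 0.0387224  0.05060558] [ 0.51520605  0.48900794 -0.33503722]
[[0.482, 0.477, -0.003], [0.506, 0.037, 0.045], [0.173, -0.321, -0.0], [0.302, 0.399, 0.004]]
```

View pics/s2.png

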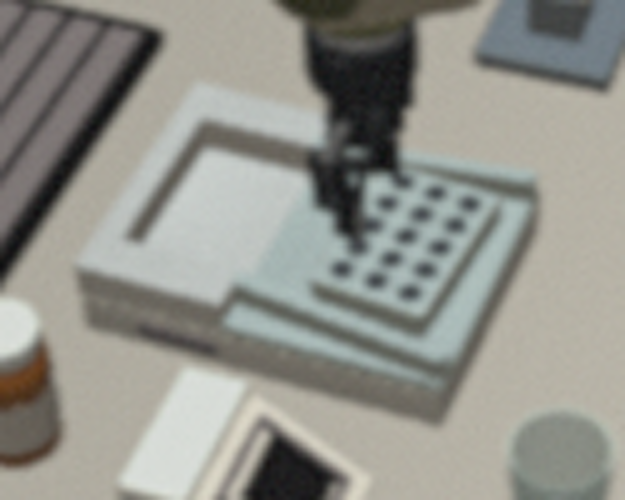

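The side crop shows the block still near its starting place, with the gripper tip (355,245) over its front part. The fingers seem to have passed above it. I'll check where the tips really are.

```bash
python3 - <<'E'
from h import *
o=observe();p=np.array(o['position']);print(p,o['ft_force'],o['grip_width'])
d=cam('side')
f=lambda uv:((uv-[220,170])*5).round().tolist()
for dy in(.03,-.03):
  for z in(0,.01,.02,.03):print(dy,z,f(proj(d,p+[0,dy,z])))
print('deck/blk',f(proj(d,[[.4435,.138,.045],[.4435,-.058,.045],[.714,.138,.065],[.470,.106,.07],[.457,-.0185,.07]])))
t=cam('top');print(proj(t,p+[0,0,.1]));
cv2.imwrite('pics/t2.png',cv2.resize(t['pixels'][136:224,260:360],None,fx=6,fy=6,interpolation=2))
E
```

```text
[0.5335244  0.03867953 0.0505759 ] [-0.28938184 -0.21580141  0.87810093] 0.059899287004275575
0.03 0 [[350.0, 273.0]]
0.03 0.01 [[350.0, 263.0]]
0.03 0.02 [[349.0, 253.0]]
0.03 0.03 [[349.0, 243.0]]
-0.03 0 [[382.0, 215.0]]
-0.03 0.01 [[381.0, 205.0]]
-0.03 0.02 [[381.0, 195.0]]
-0.03 0.03 [[380.0, 185.0]]
deck/blk [[438.0, 383.0], [532.0, 188.0], [68.0, 265.0], [417.0, 314.0], [496.0, 196.0]]
[[310.64314727 183.44293438]]
```

View pics/t2.png

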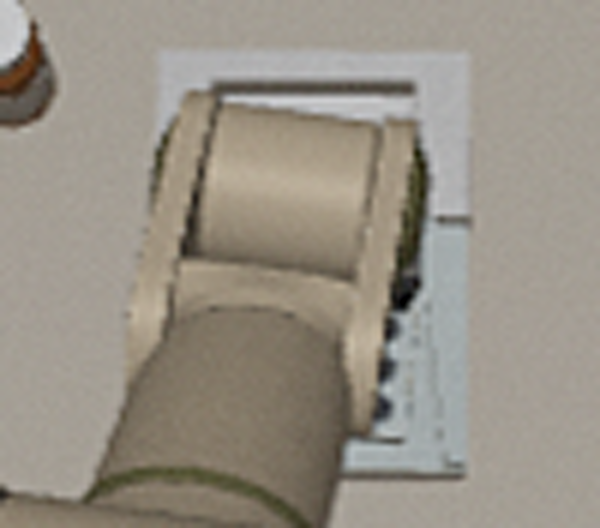

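The tips look about 25–30 mm above the reported TCP height at this opening, so they passed over the block without touching it. I'll feel the block top gently here to calibrate.

>>> {"name": "move_arm", "arguments": {"series": "0 0 0.1 0 0.4;0 0 0.2 0 0.4;0 0 0.3 0 0.4;0 0 0.4 0 0.4"}}

```text
time_s: 6.7
position: [0.5328, 0.0387, 0.0465]
tool_rot: [[-1.0, 0.01, -0.0], [0.01, 1.0, 0.0], [0.0, 0.0, -1.0]]
ft_force: [0.0, 0.6, 0.1]
grip_width: 0.0598
gripper_force: 0.0
```

```bash
python3 - <<'E'
from h import *
d=cam('wrist');cv2.imwrite('pics/w2.png',d['pixels'])
R=cv2.Rodrigues(np.array(d['rvec'],float))[0];print(-R.T@np.array(d['tvec']).reshape(3),R[2],d['camera_matrix'])
print([np.round(x['point'],3).tolist() for x in spotter.mark_of('block','wrist')])
E
```

```text
[0.46546691 0.0400313  0.22584706] [ 0.27003939 -0.00170762 -0.96284776] [[309.70691629   0.         317.31446041]
 [  0.         309.70691629 203.68032368]
 [  0.           0.           1.        ]]
[[0.509, 0.036, 0.043], [0.3, 0.401, -0.003]]
```

View pics/w2.png

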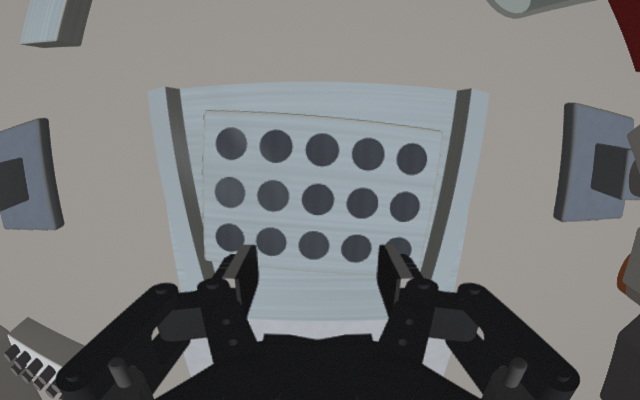

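The wrist view shows the block unmoved at rows 110–270, with the tips (245,250) and (390,250) hovering above it. I'll keep feeling downward.

>>> {"name": "move_arm", "arguments": {"series": "0 0 0.15 0 0.4;0 0 0.3 0 0.4;0 0 0.45 0 0.4;0 0 0.6 0 0.4"}}

```text
time_s: 7.3
position: [0.5328, 0.0387, 0.0405]
tool_rot: [[-1.0, 0.01, -0.0], [0.01, 1.0, 0.0], [0.0, 0.0, -1.0]]
ft_force: [0.5, 0.2, 0.7]
grip_width: 0.06
gripper_force: 0.0
```

>>> {"name": "move_arm", "arguments": {"series": "0 0 0.15 0 0.4;0 0 0.3 0 0.4;0 0 0.45 0 0.4;0 0 0.6 0 0.4"}}

```text
time_s: 7.8
position: [0.5328, 0.0387, 0.0345]
tool_rot: [[-1.0, 0.01, 0.0], [0.01, 1.0, -0.0], [-0.0, -0.0, -1.0]]
ft_force: [-0.2, 0.0, 0.6]
grip_width: 0.0597
gripper_force: 0.0
```

>>> {"name": "move_arm", "arguments": {"series": "0 0 0.1 0 0.4;0 0 0.2 0 0.4;0 0 0.3 0 0.4;0 0 0.4 0 0.4"}}

```text
time_s: 8.3
position: [0.5328, 0.0387, 0.0306]
tool_rot: [[-1.0, 0.01, 0.0], [0.01, 1.0, -0.0], [-0.0, -0.0, -1.0]]
ft_force: [-0.4, 1.1, -0.1]
grip_width: 0.0597
gripper_force: 0.0
```

```bash
python3 - <<'E'
from h import *
o=observe();p=np.array(o['position']);print(p,o['ft_force'],o['grip_width'],o['joint_efforts'])
d=cam('side')
f=lambda uv:((uv-[260,170])*8).round().tolist()
for dy in(.03,):
  for z in(0,.02,.04):print(dy,z,f(proj(d,p+[0,dy,z])))
w=cam('wrist')
A=cv2.resize(d['pixels'][170:240,260:330],None,fx=8,fy=8,interpolation=2)
cv2.imwrite('pics/s3.png',A)
E
```

```text
[0.53282989 0.03873435 0.03056039] [-0.40509376  1.11510054 -0.05537343] 0.05969642391198593 [ 8.44099013e-04 -4.67308974e+01 -1.70548046e+01 -2.91681990e-04
  2.62748339e-02 -1.06412082e-05]
0.03 0 [[244.0, 469.0]]
0.03 0.02 [[242.0, 438.0]]
0.03 0.04 [[240.0, 406.0]]
```

View pics/s3.png

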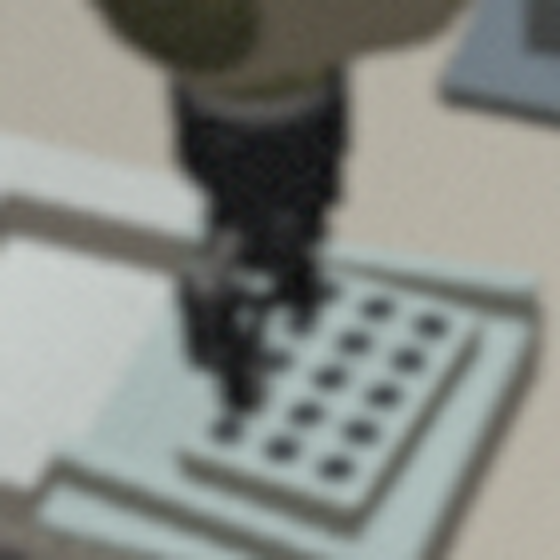

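The tip (240,408) projects to z ≈ 0.069, so the fingertips at this opening sit about 39 mm above the reported TCP and are now just over the block. I'll confirm by contact.

>>> {"name": "move_arm", "arguments": {"series": "0 0 0.1 0 0.4;0 0 0.2 0 0.4;0 0 0.2 0 0.4"}}

```text
time_s: 8.78
position: [0.5328, 0.0387, 0.0285]
tool_rot: [[-1.0, 0.01, -0.0], [0.01, 1.0, 0.0], [0.0, 0.0, -1.0]]
ft_force: [0.2, 0.4, 0.5]
grip_width: 0.0599
gripper_force: 0.0
```

>>> {"name": "move_arm", "arguments": {"series": "0 0 0.1 0 0.4;0 0 0.2 0 0.4;0 0 0.2 0 0.4"}}

```text
time_s: 9.15
position: [0.533, 0.0387, 0.0282]
tool_rot: [[-1.0, 0.01, 0.001], [0.01, 1.0, -0.0], [-0.001, -0.0, -1.0]]
ft_force: [-5.2, 0.4, 16.7]
grip_width: 0.06
gripper_force: 8.2
```

Contact: the block top (0.070) is reached at TCP z 0.0283, so the tips are about 42 mm above the reported TCP at this opening, and the arm's stiffness is about 10 N/mm. I'll lift, go back behind the block, and lower so the tips are at ≈ 0.053 (TCP z ≈ 0.011).

>>> {"name": "move_arm", "arguments": {"series": "0 0 -1 0 0.4;0 0 -3 0 0.4;3 0 -3 0 0.4;7 0 -3 0 0.4;11 0 -3 0 0.4;11 0 -3 0 0.4;11 0 -1 0 0.4;11 0 0 0 0.4"}}

```text
time_s: 10.15
position: [0.4236, 0.0397, 0.0261]
tool_rot: [[-1.0, 0.01, 0.0], [0.01, 1.0, -0.0], [-0.0, -0.0, -1.0]]
ft_force: [0.4, 0.0, -0.2]
grip_width: 0.0598
gripper_force: 0.0
```

>>> {"name": "move_arm", "arguments": {"series": "0 0 0.5 0 0.4;0 0 1 0 0.4;0 0 1.4 0 0.4;0 0 1.4 0 0.4"}}

```text
time_s: 10.65
position: [0.4228, 0.0399, 0.0125]
tool_rot: [[-1.0, 0.01, -0.0], [0.01, 1.0, 0.0], [0.0, 0.0, -1.0]]
ft_force: [0.5, 0.2, -0.6]
grip_width: 0.0595
gripper_force: 0.0
```

>>> {"name": "move_arm", "arguments": {"series": "-0.8 0 0.1 0 0.4;-1.6 0 0.1 0 0.4;-2.4 0 0.1 0 0.4;-3.2 0 0.1 0 0.4;-4 0 0.1 0 0.4;-4.8 0 0.1 0 0.4;-5.6 0 0.1 0 0.4;-6.4 0 0.1 0 0.4"}}

```text
time_s: 11.65
position: [0.4873, 0.0393, 0.0115]
tool_rot: [[-1.0, 0.01, -0.0], [0.01, 1.0, 0.0], [0.0, 0.0, -1.0]]
ft_force: [-2.8, 0.1, -1.5]
grip_width: 0.06
gripper_force: 1.2
```

```bash
python3 - <<'E'
from h import *
for c in('wrist','side'):
  cam(c);print(c,[(np.round(x['point'],3).tolist(),round(x['score'],2)) for x in spotter.mark_of('block',c)])
d=optics.get_image('side');cv2.imwrite('pics/s4raw.png',d['pixels'])
E
```

```text
wrist [([0.544, 0.04, 0.044], 0.73)]
side [([0.543, 0.042, 0.045], 0.97), ([0.305, 0.398, -0.001], 0.72), ([0.174, -0.322, -0.002], 0.72), ([0.478, 0.479, -0.002], 0.68), ([0.336, -0.441, -0.002], 0.56)]
```

The block is moving (x 0.506 to 0.543, push force 3 N). Home should be at TCP x ≈ 0.591.

>>> {"name": "move_arm", "arguments": {"series": "-0.8 0 0 0 0.4;-1.6 0 0 0 0.4;-2.4 0 0 0 0.4;-3.2 0 0 0 0.4;-4 0 0 0 0.4;-4.8 0 0 0 0.4;-5.6 0 0 0 0.4;-6.4 0 0 0 0.4"}}

```text
time_s: 12.9
position: [0.5503, 0.0382, 0.0115]
tool_rot: [[-1.0, 0.01, -0.003], [0.01, 1.0, -0.001], [0.003, -0.001, -1.0]]
ft_force: [-6.5, -3.5, 2.8]
grip_width: 0.0596
gripper_force: 2.8
```

>>> {"name": "move_arm", "arguments": {"series": "-0.5 0 0 0 0.4;-1 0 0 0 0.4;-1.5 0 0 0 0.4;-2 0 0 0 0.4;-2.5 0 0 0 0.4;-2.9 0 0 0 0.4"}}

```text
time_s: 13.65
position: [0.5801, 0.0383, 0.0115]
tool_rot: [[-1.0, 0.01, -0.0], [0.01, 1.0, 0.0], [0.0, 0.0, -1.0]]
ft_force: [-2.5, -0.3, -0.6]
grip_width: 0.0599
gripper_force: 1.0
```

```bash
python3 - <<'E'
from h import *
for c in('wrist','side'):
  cam(c);print(c,[(np.round(x['point'],3).tolist(),round(x['score'],2)) for x in spotter.mark_of('block',c)][:3],[np.round(x['point'],3).tolist() for x in spotter.mark_of('pocket',c)][:1])
E
```

```text
wrist [([0.635, 0.037, 0.037], 0.7)] []
side [([0.299, 0.398, -0.0], 0.97), ([0.634, 0.039, 0.04], 0.89), ([0.48, 0.482, -0.0], 0.86)] [[0.648, 0.04, 0.033]]
```

Good. Now the last 12 mm, slowly.

>>> {"name": "move_arm", "arguments": {"series": "-0.3 0 0 0 0.4;-0.6 0 0 0 0.4;-0.9 0 0 0 0.4;-1 0 0 0 0.4"}}

```text
time_s: 14.45
position: [0.5899, 0.0382, 0.0115]
tool_rot: [[-1.0, 0.01, -0.0], [0.01, 1.0, 0.0], [0.0, 0.0, -1.0]]
ft_force: [-2.4, -0.8, -1.4]
grip_width: 0.0597
gripper_force: 1.0
```

>>> {"name": "move_arm", "arguments": {"series": "-0.1 0 0 0 0.4;-0.2 0 0 0 0.4;-0.2 0 0 0 0.4"}}

```text
time_s: 14.82
position: [0.592, 0.0381, 0.0117]
tool_rot: [[-1.0, 0.01, 0.0], [0.01, 1.0, 0.0], [-0.0, 0.0, -1.0]]
ft_force: [-1.2, 0.1, -1.5]
grip_width: 0.0597
gripper_force: 0.8
```

```bash
python3 - <<'E'
from h import *
for c in('wrist','side','wrist','side'):
  cam(c);print(c,[(np.round(x['point'],4).tolist(),round(x['score'],2)) for x in spotter.mark_of('block',c) if abs(x['point'][1]-.04)<.05],[np.round(x['point'],4).tolist() for x in spotter.mark_of('pocket',c)][:1])
E
```

```text
wrist [([0.6454, 0.0373, 0.0367], 0.62)] []
side [([0.6443, 0.0376, 0.0406], 0.79)] [[0.6455, 0.0381, 0.0304]]
wrist [([0.6468, 0.0341, 0.0374], 0.89)] []
side [([0.6442, 0.0378, 0.0408], 0.7)] [[0.648, 0.0374, 0.0314]]
```

>>> {"name": "move_arm", "arguments": {"series": "-0.1 0 0 0 0.4;-0.2 0 0 0 0.4;-0.2 0 0 0 0.4"}}

```text
time_s: 15.8
position: [0.5937, 0.0381, 0.0115]
tool_rot: [[-1.0, 0.01, -0.0], [0.01, 1.0, 0.0], [0.0, 0.0, -1.0]]
ft_force: [-2.6, -0.9, -0.0]
grip_width: 0.0597
gripper_force: 1.2
```

>>> {"name": "move_arm", "arguments": {"series": "-0.1 0 0 0 0.4;-0.1 0 0 0 0.4;-0.2 0 0 0 0.4;-0.2 0 0 0 0.4"}}

```text
time_s: 16.3
position: [0.5951, 0.0382, 0.0115]
tool_rot: [[-1.0, 0.01, -0.002], [0.01, 1.0, 0.0], [0.002, 0.0, -1.0]]
ft_force: [-4.9, -0.5, 0.2]
grip_width: 0.0597
gripper_force: 2.8
```

Force is rising, so it may be at the far wall. I'll back off, lift and look.

>>> {"name": "move_arm", "arguments": {"series": "0.3 0 0 0 0.4;1 0 0 0 0.4;1.5 0 -2 0 0.4;3 0 -6 0 0.4;5 0 -10 0 0.4;8 0 -12 0 0.4;10 0 -12 0 0.4;10 0 -12 0 0.4"}}

```text
time_s: 17.3
position: [0.4953, 0.0392, 0.1333]
tool_rot: [[-1.0, 0.01, 0.002], [0.01, 1.0, -0.0], [-0.002, -0.0, -1.0]]
ft_force: [1.9, 0.0, 0.2]
grip_width: 0.0597
gripper_force: 0.0
```

```bash
python3 - <<'E'
from h import *
for c in('wrist','side'):
  d=cam(c);print(c,[(np.round(x['point'],4).tolist(),round(x['score'],2)) for x in spotter.mark_of('block',c) if abs(x['point'][1]-.04)<.05])
  if c=='wrist': w=d
A=cv2.resize(d['pixels'][170:260,220:310],(500,500),interpolation=2)
W=cv2.resize(w['pixels'],(480,300)); 
B=np.zeros((500,300,3),np.uint8)
B[:250]=cv2.resize(w['pixels'][200:400,160:480],(300,250))
cv2.imwrite('pics/s5.png',np.hstack([A,B]))
E
```

```text
wrist [([0.6505, 0.0373, 0.0324], 0.91)]
side [([0.6475, 0.0384, 0.0357], 0.62)]
```

View pics/s5.png

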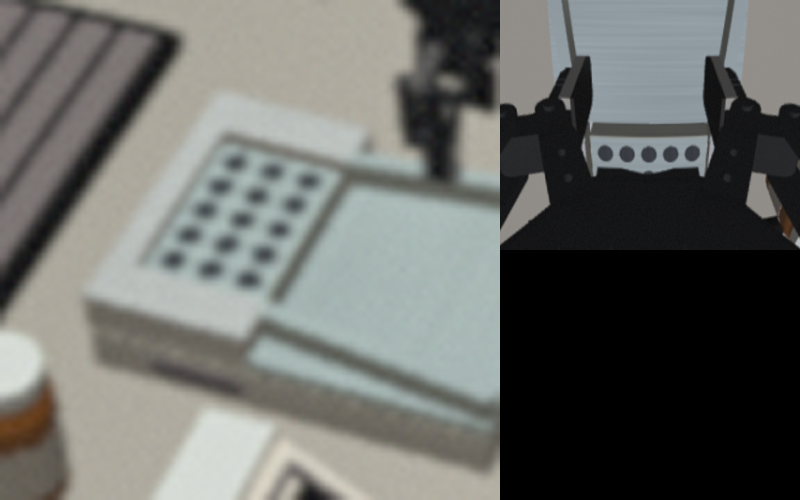

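The block appears seated and square inside the pocket, with even gaps and its origin at about (0.6475, 0.038, 0.036). I'll press lightly on its rear top to verify: contact should come at TCP z ≈ 0.018.

>>> {"name": "move_arm", "arguments": {"series": "-4 0 0 0 0.4;-8 0 0 0 0.4;-11 0 2 0 0.4;-12.7 0 5 0 0.4;-12.7 0 8 0 0.4;-12.7 0 10 0 0.4;-12.7 0 10.8 0 0.4;-12.7 0 10.8 0 0.4"}}

```text
time_s: 18.5
position: [0.623, 0.0378, 0.0234]
tool_rot: [[-1.0, 0.01, -0.0], [0.01, 1.0, 0.0], [0.0, 0.0, -1.0]]
ft_force: [-0.3, -0.0, 0.3]
grip_width: 0.0598
gripper_force: 0.0
```

>>> {"name": "move_arm", "arguments": {"series": "0 0 0.2 0 0.4;0 0 0.4 0 0.4;0 0 0.5 0 0.4;0 0 0.6 0 0.4;0 0 0.7 0 0.4;0 0 0.8 0 0.4;0 0 0.8 0 0.4"}}

```text
time_s: 19.38
position: [0.623, 0.0378, 0.0182]
tool_rot: [[-1.0, 0.01, 0.002], [0.01, 1.0, -0.0], [-0.002, -0.0, -1.0]]
ft_force: [-7.8, 0.0, 18.8]
grip_width: 0.0598
gripper_force: 9.5
```

Contact came at TCP z 0.018 as predicted, so the block is home. Now I lift, shut the fingers and go above the start button.

>>> {"name": "move_arm", "arguments": {"series": "0 0 -3 0 0.4;0 0 -8 0 0.4;0 0 -13 0 0.4;0 0 -18.5 0 0;4 -4 -18.5 0 -1;8 -8 -18.5 0 -1;11 -12 -18.5 0 -1;13 -16 -18.5 0 -1"}}

```text
time_s: 20.38
position: [0.4898, -0.1218, 0.201]
tool_rot: [[-1.0, 0.01, 0.0], [0.01, 1.0, -0.0], [-0.0, -0.0, -1.0]]
ft_force: [0.7, 0.2, -0.3]
grip_width: -0.0001
gripper_force: 0.0
```

>>> {"name": "move_arm", "arguments": {"series": "1 -4 0 0 -1;2 -8 0 0 -1;2.4 -12 0 0 -1;2.4 -14.9 0 0 -1;2.4 -14.9 0 0 -1"}}

```text
time_s: 21.0
position: [0.4654, -0.2711, 0.2003]
tool_rot: [[-1.0, 0.013, -0.0], [0.013, 1.0, 0.0], [0.0, 0.0, -1.0]]
ft_force: [-0.2, 0.2, 0.2]
grip_width: -0.0004
gripper_force: 0.0
```

```bash
python3 - <<'E'
from h import *
o=observe();p=np.array(o['position']);print(p,o['grip_width'])
d=cam('side')
q=proj(d,[p,p+[0,0,.03],p+[0,0,.045]]);print(q)
u,v=map(int,q[1]);print(u,v)
print([np.round(x['point'],4).tolist() for x in spotter.mark_of('start_foot','wrist')] if cam('wrist') else 0)
S=d['pixels'][v-45:v+45,u-45:u+45];print('origin',u-45,v-45)
t=cam('wrist')
A=cv2.resize(S,(450,450),interpolation=2);B=cv2.resize(t['pixels'][180:400,210:430],(350,350));B=cv2.copyMakeBorder(B,0,100,0,0,0)
cv2.imwrite('pics/b1.png',np.hstack([A,B]))
E
```

```text
[ 0.46538731 -0.27110987  0.20033277] -0.00037090501736132574
[[339.75654056 137.87083376]
 [340.00682961 131.21206476]
 [340.13408105 127.82662732]]
340 131
[]
origin 295 86
```

View pics/b1.png

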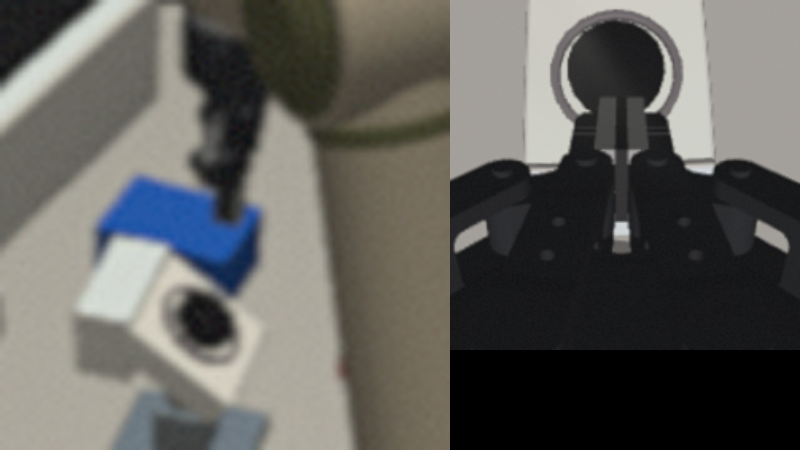

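The shut tips, side crop (228,220), are about 33 mm above the reported TCP and laterally centred over the round cap at (617,70) in the wrist crop. I'll descend, expecting contact at TCP z ≈ 0.109.

>>> {"name": "move_arm", "arguments": {"series": "0 0 2 0 -1;0 0 4 0 -1;0 0 6 0 -1;0 0 7.4 0 -1;0 0 7.8 0 -1;0 0 8.1 0 -1;0 0 8.4 0 -1;0 0 8.4 0 -1"}}

```text
time_s: 22.2
position: [0.4657, -0.2696, 0.1168]
tool_rot: [[-1.0, 0.01, 0.0], [0.01, 1.0, -0.0], [-0.0, -0.0, -1.0]]
ft_force: [0.2, -0.0, 0.1]
grip_width: -0.0001
gripper_force: 0.0
```

>>> {"name": "move_arm", "arguments": {"series": "0 0 0.2 0 -1;0 0 0.4 0 -1;0 0 0.6 0 -1;0 0 0.6 0 -1"}}

```text
time_s: 22.7
position: [0.4656, -0.2695, 0.1104]
tool_rot: [[-1.0, 0.01, -0.0], [0.01, 1.0, 0.0], [0.0, 0.0, -1.0]]
ft_force: [-0.5, -0.1, -0.6]
grip_width: -0.0
gripper_force: 0.0
```

Now along the face's inward normal (0.565, −0.825), i.e. tool x −, z +.

>>> {"name": "move_arm", "arguments": {"series": "-0.11 0 0.17 0 -1;-0.23 0 0.33 0 -1;-0.34 0 0.5 0 -1;-0.34 0 0.5 0 -1"}}

```text
time_s: 23.2
position: [0.4691, -0.2697, 0.1057]
tool_rot: [[-1.0, 0.01, -0.0], [0.01, 1.0, -0.0], [0.0, -0.0, -1.0]]
ft_force: [-2.3, 0.5, 3.6]
grip_width: -0.0002
gripper_force: 1.9
```

>>> {"name": "move_arm", "arguments": {"series": "-0.11 0 0.17 0 -1;-0.23 0 0.33 0 -1;-0.23 0 0.33 0 -1"}}

```text
time_s: 23.58
position: [0.4714, -0.2696, 0.1023]
tool_rot: [[-1.0, 0.01, -0.0], [0.01, 1.0, 0.0], [0.0, 0.0, -1.0]]
ft_force: [-3.6, 0.4, 4.6]
grip_width: 0.0001
gripper_force: 2.9
```

Button contact: the force is about 5.8 N, so roughly 7.5 mm down. I'll continue to the stop, aiming for 10–25 N.

>>> {"name": "move_arm", "arguments": {"series": "-0.08 0 0.12 0 -1;-0.17 0 0.25 0 -1;-0.2 0 0.3 0 -1;-0.2 0 0.3 0 -1"}}

```text
time_s: 24.08
position: [0.4726, -0.2696, 0.1006]
tool_rot: [[-1.0, 0.01, -0.001], [0.01, 1.0, -0.001], [0.001, -0.001, -1.0]]
ft_force: [-9.7, 3.4, 16.4]
grip_width: 0.0003
gripper_force: 9.6
```

At the hard stop (19 N). I'll hold for a second, then retreat along the normal.

>>> {"name": "move_arm", "arguments": {"series": "0 0 0 0 -1;0 0 0 0 -1;0 0 0 0 -1;0 0 0 0 -1;0 0 0 0 -1;0 0 0 0 -1;0 0 0 0 -1;0 0 0 0 -1"}}

```text
time_s: 25.08
position: [0.4726, -0.2696, 0.1006]
tool_rot: [[-1.0, 0.01, -0.001], [0.01, 1.0, -0.001], [0.001, -0.001, -1.0]]
ft_force: [-9.5, 2.8, 17.3]
grip_width: -0.0002
gripper_force: 9.6
```

>>> {"name": "move_arm", "arguments": {"series": "0.3 0 -0.5 0 -1;0.6 0 -0.9 0 -1;1 0 -1.5 0 -1;2 0 -3 0 -1;3 0 -6 0 -1;3 0 -9 0 -1;3 0 -9 0 -1;3 0 -9 0 -1"}}

```text
time_s: 26.08
position: [0.443, -0.2692, 0.1891]
tool_rot: [[-1.0, 0.01, -0.0], [0.01, 1.0, 0.0], [0.0, 0.0, -1.0]]
ft_force: [0.1, -0.4, 0.2]
grip_width: 0.0001
gripper_force: 0.0
```

```bash
python3 - <<'E'
from h import *
print(observe()['ft_force'],observe()['position'])
for c in('side','top'):
  cam(c);print(c,[(np.round(x['point'],4).tolist(),round(x['score'],2)) for x in spotter.mark_of('block',c) if abs(x['point'][1]-.04)<.05],[np.round(x['point'],4).tolist() for x in spotter.mark_of('pocket',c)][:1])
order.close_job()
E
```

```text
[ 0.10336673 -0.39663452  0.19490744] [ 0.44300181 -0.26915354  0.18909132]
side [([0.6482, 0.041, 0.0339], 0.65)] [[0.6464, 0.0387, 0.0341]]
top [([0.6524, 0.04, 0.0351], 0.6)] [[0.6481, 0.0403, 0.0343]]
the job is handed in; nothing more can be done
```

The block is home in the pocket by camera and by touch; I pressed the round start button to its stop at about 19 N, held it about 1 s, backed clear of it without checking that it came up, and handed the job in at about 26 s (no verdict was returned).

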